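Push-fit the film washer's standpipe and tug-test it

TASK

Take the standpipe out of the drip stand and push it, lower end down, straight into the push-fit fitting in the middle of the film washer until it is fully home and locked; press gently, without forcing it. Then, holding only the pipe, tug it gently upward until the fitting's white collar visibly rises and bares its green band, which proves the lock, let the collar settle back, and let go, leaving the pipe standing locked in the washer. Leave the lens jar, the film can and the dropper bottle where they are.

Things in the scene. Friction and masses are not known exactly. Their poses are not given: they have to be found in the camera images.
- standpipe: Loose steel standpipe with a blue grip, 150 mm long, 16 mm in diameter, about 0.1 to 0.2 kg, standing upright in the drip stand. Origin: centre of its lower end; z runs up along the pipe.
- pipe_tip (a point): Centre of the standpipe's lower end (its origin). This end is a cone, 9 mm wide at the end and 16 mm wide from 8 mm up; a locking groove 10 mm wide runs from 13 to 21 mm above the end.
- pipe_grip (a point): Middle of the standpipe's blue ribbed grip, on the pipe's axis, 115 mm above its lower end. The grip is 22 mm in diameter and runs from 99 to 131 mm, with a 26 mm wide flange at each end (94 to 99 and 131 to 136 mm); the domed top of the pipe is at 150 mm.
- stand: Fixed white drip stand, 84 x 124 x 50 mm, origin at the centre of its underside, z up. Two upright holes, 18 mm wide and 45 mm deep (floor 5 mm above the bench), lie at y = -28 and +28 mm in its frame; the standpipe stands in the one at -28 mm with play, so it may lean by about 2 degrees.
- washer: Fixed grey round film washer base, 170 mm in diameter, rim 24 mm high, with a short black hose spigot on its +x side. Origin: centre of its underside, on the bench; z up. The push-fit fitting stands upright in its middle, on this z axis.
- boss_top (a point): On the washer's axis, 44 mm above the bench: top of the grey boss, 60 mm wide. Above it stand a black sleeve 47 mm wide and the white collar, 49 mm wide, whose mouth narrows from 29 mm to the 18 mm bore within 8 mm. The sleeve is screwed in to a height that differs each time and is not reported: the collar's top is 62 to 78 mm above the bench.
- seat_low (a point): On the washer's axis, 14 mm above the bench: the lowest place of the rubber seat, which lies 48 mm below the collar's top (so 14 to 30 mm high). It yields from 3 N on, 3 N per mm, for 3 mm, then is hard. Three sprung catches (16 mm above the seat; up to 9 N) drop into the pipe's groove once it presses the seat in 1 mm: 12 to 17 N in all locks it for good. Over 20 N is forcing.
- collar (a joint): Lift of the white collar in m: 0 at rest, 0.004 at its upper stop. It is sprung down: it starts to rise at a pull of about 4 N and reaches 4 mm at about 10 N; pull no harder than 15 N. An unlocked pipe slides out and leaves it down; with a locked pipe an upward tug on the pipe lifts it and bares a green band under it.
- lens_jar: Bystander: enlarger lens in a clear screw jar with a black lid, 54 mm wide, 42 mm tall, origin at the centre of its underside.
- film_can: Bystander: small white film can with a grey cap, 34 mm wide, 51 mm tall, origin at the centre of its underside.
- dropper: Bystander: amber dropper bottle with a black top, 32 mm wide, 96 mm tall, origin at the centre of its underside.
Things that resemble listed ones, but are neither listed nor needed, are in the scene too. Leave any purple look-alike of the standpipe alone.

How it is judged:
On the way, in this order (a step that is already met when the one before it is completed fails the run):
1. the standpipe is pushed down into the washer's fitting (horizontal distance between pipe_tip and washer below 0.004 m and z of pipe_tip in the frame of washer below 0.0315 m), for 0.1 s.
2. tugged upward by the pipe alone, the locked pipe lifts the white collar by more than 2.5 mm (horizontal distance between pipe_tip and washer below 0.004 m and contact force between each of the fingers, the arm and collar below 0.3 N and z of pipe_tip in the frame of washer below 0.036 m and value of joint collar above 0.0025 m), for 0.1 s.
At the end, for the whole second after the job is handed in: The standpipe stands at rest in the washer's fitting: its lower end is on the washer's axis within 4 mm and 7 to 31.5 mm above the washer's underside (all heights at which it can be locked), it leans less than 0.1 rad, and the collar has settled back to within 1 mm of rest (all of step 1 and z of pipe_tip in the frame of washer above 0.007 m and angle between standpipe's own z axis and vertical below 0.1 rad and value of joint collar below 0.001 m and linear speed of standpipe below 0.01 m/s); the robot touches nothing.
It fails at once if the standpipe is forced: the contact forces between it and the fitting (seat, catches and bore added up) exceed 40 N (contact force between standpipe and washer above 40 N).
It fails at once if the arm or fingers press on the washer or its fitting with more than 10 N (contact force between any of the arm, the fingers and washer above 10 N).
It fails at once if the jar with the lens is moved by more than 30 mm or tipped over (distance of lens_jar from where it was at the start of the episode above 0.03 m or angle between lens_jar's own z axis and vertical above 0.5 rad).
It fails at once if the film can is moved by more than 30 mm or tipped over (distance of film_can from where it was at the start of the episode above 0.03 m or angle between film_can's own z axis and vertical above 0.5 rad).
It fails at once if the dropper bottle is moved by more than 30 mm or tipped over (distance of dropper from where it was at the start of the episode above 0.03 m or angle between dropper's own z axis and vertical above 0.5 rad).
It also fails if it takes over 51 s, if anything falls off the work surface, if the arm or the gripper's body presses on something with over 40 N, if the wrist force passes 120 N, or if a joint passes its speed limit or range.

ROBOT

A 6-joint arm with a two-finger parallel gripper is mounted at the origin on a cart in front of the work surface, level with it; the furniture and walls round the work are solid. World frame = base frame: x ahead of the robot, y to its left, z up, the work surface at z = 0. Lengths are in m, angles in rad, forces in N, time in s.
With the tool pointing down it reaches from about 0.35 to 0.975 m from the base axis. Payload 7.1 kg.
Tool frame: the origin (TCP) lies at the centre of the arm's flange, where the gripper is bolted on; the fingertips stand 182 mm ahead of it and the grasp point (between the pads) lies 163 mm ahead of it; z points along the fingers, y is the direction in which the jaws open and shut (so a half turn about z gives the same grasp; the last joint's range is limited). The gripper opens to 88 mm and grips with 3 to 60 N. Pads are 20 mm wide; open, the fingers measure 115 mm over their backs; the gripper's body (75 mm by 178 mm) begins 61 mm behind the grasp point.
Start: joints at [-1.195, 0.423, 1.63, -0, 1.089, -0.019], TCP at [0.24, -0.577, 0.405] pointing down, gripper open.
Joint ranges: [-3, 3], [-0.9, 2.11], [0.09, 2.58], [-1.31, 4.45], [0.11, 2.69], [-2.54, 2.54]. Speed limits (rad/s): [2.39, 2.39, 3.01, 3.14, 3.14, 3.14].

INTERFACE

Orientations are given as a unit quaternion [w, x, y, z].
In Python, from plant import bot gives the robot as it stands.
- The arm moves only by the tool carry_out, never from a script. Its argument "commands" is a list that holds one entry, the list of rows, each a list of 5 numbers: the shift along the tool's x, y, z in mm, then the turn about the tool's z in rad, then the opening, from 0 (shut) to 1 (fully open). A call has exactly 5 rows; each row is the pose to reach, as a shift and turn from the pose measured when the call began, along the tool's axes at that moment; what a row does not reach only later rows make up. A row lasts 1/12 s, in which the tool goes at most 41.7 mm and 7.16 degrees, less where a joint would pass 70% of its speed; a pose out of reach is approached as far as the arm can. A call with a gripper value outside its range is refused whole. The fingers move at their own pace and stop on an object; "force" is the grip in N (left out, the last holds). Time passes only in rows, so rows that repeat a pose let the fingers close, or fill a call up. It gives the time, the measured TCP pose, the force and the opening at its end, in the units of the state.
- bot.sense(): the state, without advancing time (a new reading comes with each control period).
- bot.grab_frame(name): name is "scene" or "top"; returns the picture (420x560x3 uint8, red, green, blue); there is no depth.
- bot.calibration(name): a dict with "intrinsics" (3x3 intrinsics, pixels), "rvec" (rotation vector, rad) and "tvec" (3), from world to camera coordinates, as OpenCV has them. Camera axes: x right, y down, z forward; pixel columns grow to the right and rows downward; lengths in m; the calibration is good to about 2 mm. A picture is of the moment at which its call begins. calibration takes no time and is no camera call.
- bot.job_done(): hands the job in, once; it reports no verdict.
Trained networks look in the newest picture that a camera, given by its name, has taken for a name from the list of things; names that differ only in an ending like _2 or _b are one class to them, and where a whole thing is asked for, a point or a joint stands for the part that bears it (a point fixed in the world has none). Each returns a list of dicts, best first, with "p" (0 to 1); they miss things now and then, are a little off and sometimes report something else, mostly with a low value. They report only what shows in the picture. A call takes as long as a camera call. They do not tell look-alikes from the thing itself.
- bot.find_in(camera, name): "centre" ([x, y, z] in m, in the coordinates of the camera as it stood for that picture, good to about 4 mm: the middle of the surface that is visible of it).
- bot.tip_of(camera, name): "centre" ([x, y, z] in m, in the coordinates of the camera as it stood for that picture, good to about 4 mm: a listed point, or the origin of a listed thing).
The state is a dict: "t": time; "joints": joint angles; "joint_vel": joint speeds; "tau": joint torques, N m; "ee_pos": TCP position; "tool_rot": TCP orientation; "contact_force": force on the tool from outside, world axes, zero at the start; "ft_torque": the same for the moment, N m; "gripper_width": finger opening in m.
Only numpy, scipy, OpenCV 4.12 (cv2) and the standard library are available. Lean on these libraries where they do the work, as an engineer would, in place of code of your own. Each camera call takes 0.05 s, during which the arm holds its last target.

## Working session

There is one attempt and no reset: what is moved stays moved. The work goes in short steps, Python scripts to look and compute and a tool call to move; the robot and the scene stay as the last step left them, time stands still between calls to the robot, and variables do not carry over. Pictures are saved under pics/ and viewed, and the job is handed in when it is done.

Besides the shell and the picture viewer there is one more tool, called after "Request:" by a JSON object that holds its "api" and its "payload", one argument or row to a line. carry_out: Moves the arm, as the interface text tells. Its arguments: {"type":"object","properties":{"commands":{"type":"array","items":{"type":"array","items":{"type":"array","items":{"type":"number"}}}},"force":{"type":"number"}},"required":["commands"]}

```bash
mkdir -p pics; ls; cat > h.py <<'E'
import numpy as np, cv2
from plant import bot
def T(cam):
    c=bot.calibration(cam); R,_=cv2.Rodrigues(np.array(c["rvec"],float)); return np.array(c["intrinsics"],float),R,np.array(c["tvec"],float).ravel()
def w(cam,p):
    K,R,t=T(cam); return R.T@(np.array(p)-t)
def px(cam,P):
    K,R,t=T(cam); q=K@(R@np.array(P)+t); return q[:2]/q[2]
def ray(cam,uv):
    K,R,t=T(cam); d=R.T@np.linalg.inv(K)@np.array([uv[0],uv[1],1.]); return -R.T@t,d
def onz(cam,uv,z):
    o,d=ray(cam,uv); return o+d*(z-o[2])/d[2]
def tri(uv1,uv2,a="scene",b="top"):
    A=[];B=[]
    for cam,uv in((a,uv1),(b,uv2)):
        o,d=ray(cam,uv); d/=np.linalg.norm(d); M=np.eye(3)-np.outer(d,d); A.append(M);B.append(M@o)
    return np.linalg.lstsq(np.vstack(A),np.hstack(B),rcond=None)[0]
def grab(cam,name):
    f=bot.grab_frame(cam); cv2.imwrite(f"pics/{name}.png",f[:,:,::-1]); return f
E
python3 - <<'E'
from h import *
print(bot.sense())
grab("scene","s0");grab("top","t0")
for n in ["standpipe","pipe_grip","pipe_tip","washer","boss_top","stand","collar"]:
  for cam in("scene","top"):
    for f in ("tip_of",) if n in("pipe_grip","pipe_tip","boss_top","washer","stand") else ("find_in",):
      for r in getattr(bot,f)(cam,n)[:3]: print(n,cam,f,round(r["p"],2),w(cam,r["centre"]).round(4))
for cam in("scene","top"):
  K,R,t=T(cam);print(cam,(-R.T@t).round(3),K[0,0])
print(bot.sense()["t"])
E
```

```text
pics
{'t': 0.0, 'joints': array([-1.19500514e+00,  4.23858284e-01,  1.63067604e+00,  1.86889131e-05,
        1.08857896e+00, -1.90047367e-02]), 'joint_vel': array([-0.00065365,  0.00059328, -0.00120206, -0.00179298,  0.00057483,
       -0.00219816]), 'tau': array([ 1.14014751e-03, -5.44621181e+01, -2.73660761e+01,  6.43970654e-02,
        2.27942294e-02, -1.11636950e-04]), 'ee_pos': array([ 0.24031142, -0.57666162,  0.40389607]), 'tool_rot': array([-7.49716460e-04,  9.80580772e-01,  1.96114180e-01, -1.26772350e-04]), 'contact_force': array([ 0.67878524, -0.4750918 , -0.53330911]), 'ft_torque': array([-0.0023973 ,  0.00140901,  0.03948479]), 'gripper_width': 0.0878229780741516}
standpipe scene find_in 0.94 [0.4613 0.0095 0.1074]
standpipe scene find_in 0.84 [ 0.47   -0.0605  0.109 ]
standpipe scene find_in 0.55 [0.5617 0.0058 0.1219]
standpipe top find_in 0.72 [ 0.4701 -0.0521  0.1386]
standpipe top find_in 0.44 [0.563  0.0163 0.1451]
pipe_grip scene tip_of 0.87 [ 0.4696 -0.0562  0.1148]
pipe_grip scene tip_of 0.79 [0.57   0.0171 0.1201]
pipe_grip scene tip_of 0.59 [0.4644 0.015  0.11
[... 231 characters left out ...]
66 [ 0.4726 -0.0576  0.0066]
pipe_tip top tip_of 0.74 [ 0.4686 -0.0528  0.0025]
pipe_tip top tip_of 0.47 [0.4645 0.0143 0.0038]
washer scene tip_of 0.68 [ 0.4518  0.3354 -0.0019]
washer scene tip_of 0.21 [0.4466 0.3355 0.0426]
washer top tip_of 0.66 [0.4517 0.3347 0.0032]
boss_top scene tip_of 0.78 [0.4498 0.3371 0.0442]
boss_top top tip_of 0.62 [0.45   0.3353 0.0424]
stand scene tip_of 0.87 [ 0.5804  0.0432 -0.0011]
stand top tip_of 0.79 [0.5793 0.0391 0.002 ]
stand top tip_of 0.49 [0.5663 0.0137 0.1245]
collar scene find_in 0.53 [0.4463 0.3335 0.0749]
collar top find_in 0.64 [0.446  0.3371 0.0802]
scene [ 0.248 -0.35   0.691] 410.17010055048274
top [0.378 0.206 1.314] 501.3185306182005
0.8
```

View pics/s0.png

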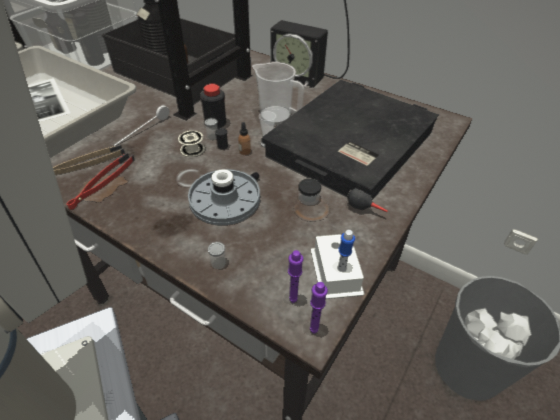

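View pics/t0.png

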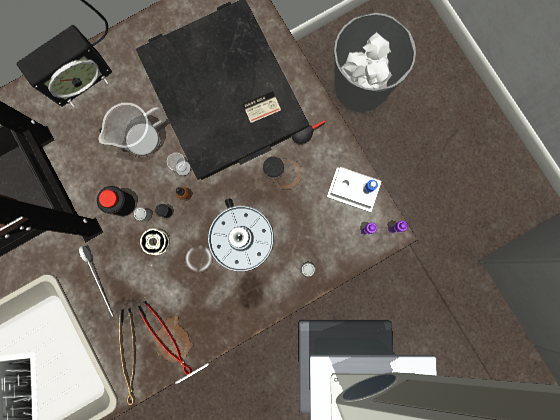

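```bash
python3 - <<'E'
from h import *
s=cv2.imread("pics/s0.png");t=cv2.imread("pics/t0.png")
a=cv2.resize(s[215:305,300:390],None,fx=4,fy=4,interpolation=cv2.INTER_CUBIC)
b=cv2.resize(t[155:245,320:410],None,fx=4,fy=4,interpolation=cv2.INTER_CUBIC)
c=cv2.resize(s[155:235,180:270],(360,320)[::1],interpolation=cv2.INTER_CUBIC)
d=cv2.resize(t[195:275,195:285],(360,320),interpolation=cv2.INTER_CUBIC)
o=np.vstack([np.hstack([a[:280],b[:280]]),np.hstack([c,d])]);cv2.imwrite("pics/z0.png",o)
for n,im in(("scene",s),("top",t)):
  h=cv2.cvtColor(im,cv2.COLOR_BGR2HSV)
  m=cv2.inRange(h,(105,130,60),(124,255,255)); nn,l,st,ce=cv2.connectedComponentsWithStats(m)
  for i in range(1,nn):
    if st[i,4]>20: print(n,st[i],ce[i])
print(px("scene",[.451,.336,.07]),px("top",[.451,.336,.07]))
print(px("scene",[.565,.015,.12]),px("top",[.565,.015,.12]))
E
```

```text
scene [339 234  16  22 191] [345.82722513 246.02094241]
top [365 180  13  12  70] [370.27142857 186.35714286]
[222.74266836 177.17254662] [237.81393246 235.77125574]
[343.96981541 244.81937664] [369.49422715 186.93856794]
```

View pics/z0.png

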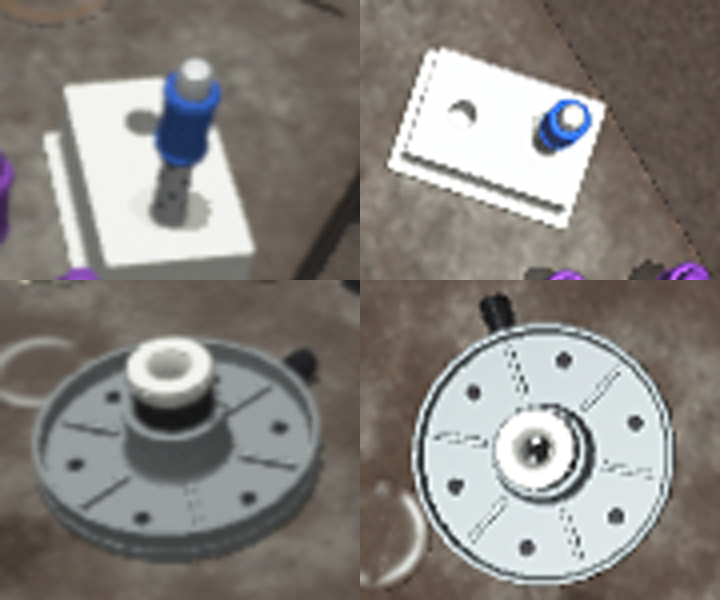

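```bash
python3 - <<'E'
from h import *
print("dome",tri((349,232.5),(372.75,184)))
print("grip",tri((347,245.5),(370.6,187)))
print("base scene",onz("scene",(343,268.5),.05))
print("rim top",onz("top",(240.9,238.2),.024))
print("collar",tri((222.5,177),(239.5,237.5)))
for z in(.062,.07,.078): print(z,onz("top",(239.5,237.5),z),onz("scene",(222.5,177),z))
s=cv2.imread("pics/t0.png")
# rim scene circle
for c in[(.4505,.3355)]:
  for cam in("scene","top"):
    im=cv2.imread("pics/%s0.png"%cam[0]); im=cv2.resize(im,None,fx=4,fy=4,interpolation=cv2.INTER_CUBIC)
    for r,z,col in((.085,.024,(0,0,255)),(.030,.044,(0,255,0)),(.0245,.070,(255,0,0))):
      P=[px(cam,[c[0]+r*np.cos(a),c[1]+r*np.sin(a),z])*4+1.5 for a in np.linspace(0,2*np.pi,60)]
      cv2.polylines(im,[np.array(P,np.int32)],True,col,1)
    u=px(cam,[*c,.04])*4; x,y=int(u[0])-180,int(u[1])-180
    cv2.imwrite(f"pics/o_{cam}.png",im[y:y+360,x:x+360])
cv2.imwrite("pics/o.png",np.hstack([cv2.imread("pics/o_scene.png"),cv2.imread("pics/o_top.png")]))
E
```

```text
dome [0.56733516 0.0123727  0.15494708]
grip [0.56658022 0.01149162 0.12075191]
base scene [0.5705935  0.01129879 0.05      ]
rim top [0.44742826 0.33279502 0.024     ]
collar [0.44762439 0.33085693 0.07564351]
0.062 [0.44714225 0.33257066 0.062     ] [0.45332781 0.34564625 0.062     ]
0.07 [0.44670191 0.33175927 0.07      ] [0.45071202 0.33680092 0.07      ]
0.078 [0.44626158 0.33094789 0.078     ] [0.44809623 0.32795559 0.078     ]
```

View pics/o.png

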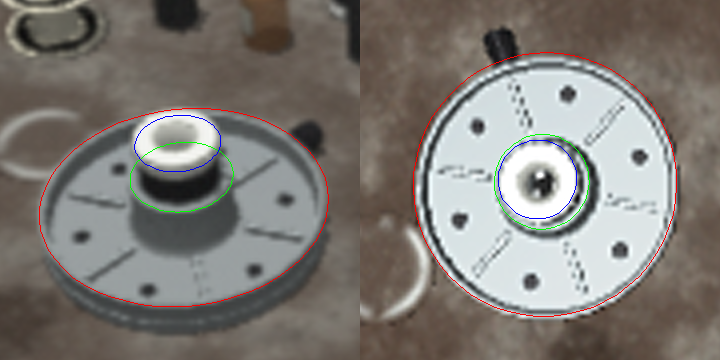

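```bash
cat > ov.py <<'E'
from h import *
def ov(c,zc,tag,src):
  o=[]
  for cam in("scene","top"):
    im=cv2.imread(src%cam[0]); im=cv2.resize(im,None,fx=4,fy=4,interpolation=cv2.INTER_CUBIC)
    for r,z,col in((.085,.024,(0,0,255)),(.030,.044,(0,255,0)),(.0245,zc,(255,0,0)),(.0145,zc,(0,0,255))):
      P=[px(cam,[c[0]+r*np.cos(a),c[1]+r*np.sin(a),z])*4+1.5 for a in np.linspace(0,2*np.pi,60)]
      cv2.polylines(im,[np.array(P,np.int32)],True,col,1)
    u=px(cam,[*c,.04])*4; x,y=int(u[0])-180,int(u[1])-180
    o.append(im[y:y+360,x:x+360])
  cv2.imwrite(f"pics/{tag}.png",np.hstack(o))
E
python3 - <<'E'
from ov import *
ov((.4480,.3335),.074,"o2","pics/%s0.png")
from scipy.optimize import least_squares
# fit rim ellipse in top by dark/light radial edges : collar white blobs
for cam in("scene","top"):
  im=cv2.imread("pics/%s0.png"%cam[0]); g=im.min(2)
  u=px(cam,[.448,.333,.07]).astype(int)
  sub=g[u[1]-16:u[1]+17,u[0]-18:u[0]+19]
  for th in(225,):
    m=(sub>th).astype(np.uint8); n,l,st,ce=cv2.connectedComponentsWithStats(m); i=1+st[1:,4].argmax(); print(cam,st[i]+[u[0]-18,u[1]-16,0,0,0])
E
```

```text
scene [213 170  19  13 108]
top [229 228  19  19 192]
```

View pics/o2.png

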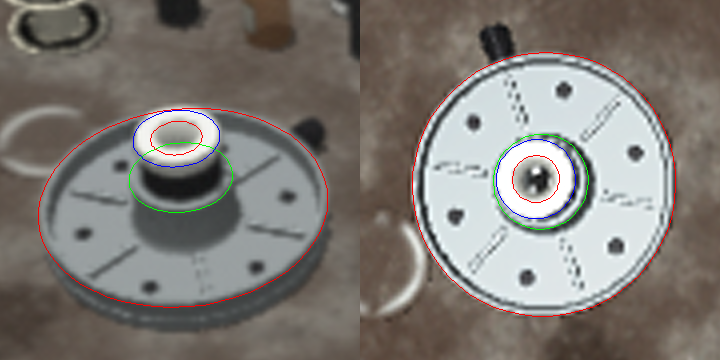

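Request:
{"api": "carry_out", "payload": {
  "commands": [
    [[528, -418, 0, 0, 1], [528, -418, 0, 0, 1], [528, -418, 0, 0, 1], [528, -418, 0, 0, 1], [528, -418, 0, 0, 1]]
  ],
  "force": 30
}}

```text
t: 1.22
ee_pos: [0.3419, -0.3931, 0.4048]
tool_rot: [0.0, 0.981, 0.196, 0.0]
contact_force: [1.2, 0.5, -0.7]
gripper_width: 0.0878
```

```bash
cat >> h.py <<'E'
from scipy.spatial.transform import Rotation as Ro
def rel(P=None):
    s=bot.sense(); q=s["tool_rot"]; R=Ro.from_quat([q[1],q[2],q[3],q[0]]).as_matrix()
    g=s["ee_pos"]+R@[0,0,.163]
    print("t",round(s["t"],2),"grasp",(g*1e3).round(1),"w",round(s["gripper_width"]*1e3,1),"F",s["contact_force"].round(2),"M",s["ft_torque"].round(2),"zax",R[:,2].round(4),"x",R[:,0].round(4))
    if P is not None: print("tool shift mm",((R.T@(np.array(P)-g))*1e3).round(1))
    return g
E
python3 -c "
from h import *
rel([.567,.0125,.24])"
```

```text
t 1.22 grasp [ 341.9 -393.1  241.8] w 87.8 F [ 1.25  0.49 -0.7 ] M [-0.02 -0.02 -0.02] zax [ 3.e-04 -2.e-04 -1.e+00] x [9.234e-01 3.839e-01 1.000e-04]
tool shift mm [ 363.6 -288.1    1.8]
```

Request:
{"api": "carry_out", "payload": {
  "commands": [
    [[363, -288, 0, 0, 1], [363, -288, 0, 0, 1], [363, -288, 0, 0, 1], [363, -288, 0, 0, 1], [363, -288, 0, 0, 1]]
  ]
}}

```text
t: 1.63
ee_pos: [0.4428, -0.2105, 0.4051]
tool_rot: [0.0, 0.981, 0.196, 0.0]
contact_force: [1.2, 0.7, 0.7]
gripper_width: 0.0877
```

Request:
{"api": "carry_out", "payload": {
  "commands": [
    [[204, -162, 0, 0, 1], [204, -162, 0, 0, 1], [204, -162, 0, 0, 1], [204, -162, 0, 0, 1], [204, -162, 0, 0, 1]]
  ]
}}

```text
t: 2.05
ee_pos: [0.5435, -0.0279, 0.4053]
tool_rot: [0.0, 0.981, 0.196, 0.001]
contact_force: [1.1, -1.2, 0.1]
gripper_width: 0.0877
```

```bash
python3 -c "
from h import *
rel([.567,.0125,.2])"
```

```text
t 2.05 grasp [543.8 -28.  242.3] w 87.7 F [ 1.14 -1.18  0.08] M [-0.01 -0.04 -0.06] zax [ 1.6e-03 -7.0e-04 -1.0e+00] x [0.9234 0.3839 0.0012]
tool shift mm [ 36.9 -28.5  42.3]
```

Request:
{"api": "carry_out", "payload": {
  "commands": [
    [[37, -28, 15, 0, 1], [37, -28, 30, 0, 1], [37, -28, 42, 0, 1], [37, -28, 42, 0, 1], [37, -28, 42, 0, 1]]
  ]
}}

```text
t: 2.47
ee_pos: [0.5663, 0.0114, 0.3625]
tool_rot: [0.0, 0.981, 0.196, -0.001]
contact_force: [-0.3, 0.6, 1.5]
gripper_width: 0.0881
```

```bash
python3 - <<'E'
from h import *
g=rel([.567,.0125,.125])
s=grab("scene","s1");t=grab("top","t1")
o=[]
for cam,n in(("scene","s1"),("top","t1")):
  im=cv2.resize(cv2.imread(f"pics/{n}.png"),None,fx=4,fy=4,interpolation=cv2.INTER_CUBIC)
  for z in (.05,.085,.1,.12,.141,.155):
    u=px(cam,[.567,.0125,z])*4+1.5; cv2.circle(im,tuple(u.astype(int)),2,(0,0,255),-1)
  u=(px(cam,[.567,.0125,.13])*4).astype(int); o.append(im[max(0,u[1]-250):u[1]+250,u[0]-190:u[0]+190])
h=min(x.shape[0] for x in o)
cv2.imwrite("pics/z1.png",np.hstack([x[:h] for x in o]))
E
```

```text
t 2.47 grasp [566.1  11.2 199.5] w 88.1 F [-0.3   0.56  1.46] M [-0.02 -0.02 -0.02] zax [-1.1e-03 -9.0e-04 -1.0e+00] x [ 0.9235  0.3835 -0.0014]
tool shift mm [ 1.4 -0.8 74.5]
```

View pics/z1.png

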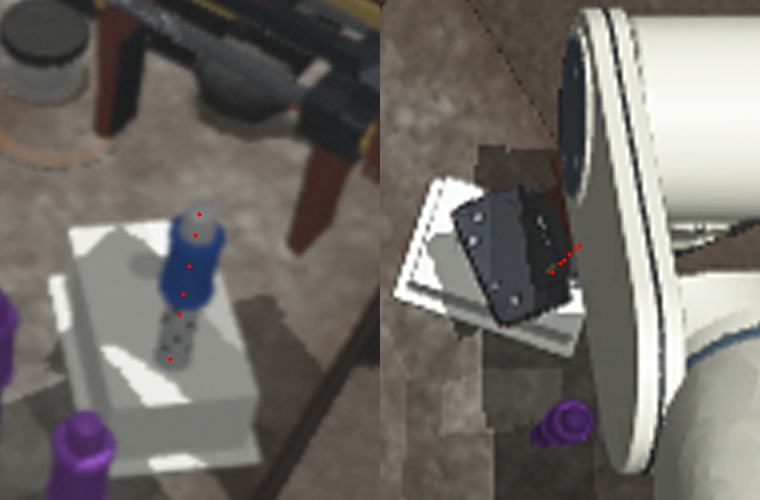

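Request:
{"api": "carry_out", "payload": {
  "commands": [
    [[1, -1, 20, 0, 1], [1, -1, 45, 0, 1], [1, -1, 65, 0, 1], [1, -1, 74, 0, 1], [1, -1, 74, 0, 1]]
  ]
}}

```text
t: 2.98
ee_pos: [0.5668, 0.0112, 0.2888]
tool_rot: [0.0, 0.981, 0.194, -0.0]
contact_force: [0.1, 0.3, 0.7]
gripper_width: 0.088
```

```bash
python3 - <<'E'
from h import *
g=rel([.567,.0125,.125])
s=grab("scene","s2")
im=cv2.resize(s[:,:,::-1],None,fx=4,fy=4,interpolation=cv2.INTER_CUBIC)
cv2.imwrite("pics/z2.png",im[680:1280,1000:1700])
E
```

```text
t 2.98 grasp [566.6  11.  125.8] w 88.0 F [0.1  0.31 0.75] M [-0.01 -0.01 -0.01] zax [-7.e-04 -9.e-04 -1.e+00] x [ 0.9246  0.381  -0.001 ]
tool shift mm [ 0.9 -1.2  0.8]
```

View pics/z2.png

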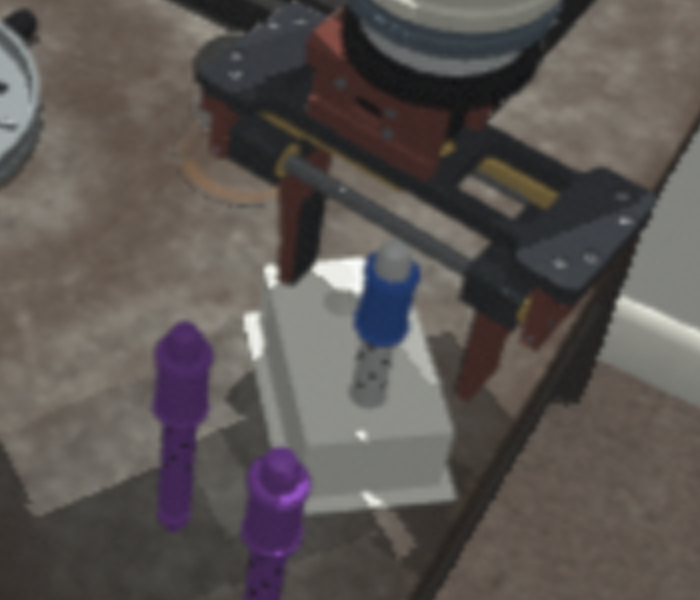

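Request:
{"api": "carry_out", "payload": {
  "commands": [
    [[0, 0, 0, 0, 0.4], [0, 0, 0, 0, 0.2], [0, 0, 0, 0, 0], [0, 0, 0, 0, 0], [0, 0, 0, 0, 0]]
  ],
  "force": 40
}}

```text
t: 3.45
ee_pos: [0.5675, 0.0114, 0.2907]
tool_rot: [0.001, 0.981, 0.194, 0.001]
contact_force: [-0.1, -0.1, 0.1]
gripper_width: 0.0582
```

Request:
{"api": "carry_out", "payload": {
  "commands": [
    [[0, 0, 0, 0, 0], [0, 0, 0, 0, 0], [0, 0, 0, 0, 0], [0, 0, 0, 0, 0], [0, 0, 0, 0, 0]]
  ]
}}

```text
t: 3.87
ee_pos: [0.5675, 0.0114, 0.2906]
tool_rot: [0.001, 0.981, 0.194, 0.001]
contact_force: [-0.5, -1.3, 0.5]
gripper_width: 0.0247
```

```bash
python3 - <<'E'
from h import *
g=rel()
s=grab("scene","s3")
im=cv2.resize(s[:,:,::-1],None,fx=4,fy=4,interpolation=cv2.INTER_CUBIC)
cv2.imwrite("pics/z3.png",im[680:1280,1000:1700])
E
```

```text
t 3.87 grasp [567.8  11.3 127.6] w 24.7 F [-0.45 -1.31  0.46] M [-0.   -0.02 -0.01] zax [ 2.1e-03 -8.0e-04 -1.0e+00] x [0.9244 0.3814 0.0016]
```

View pics/z3.png

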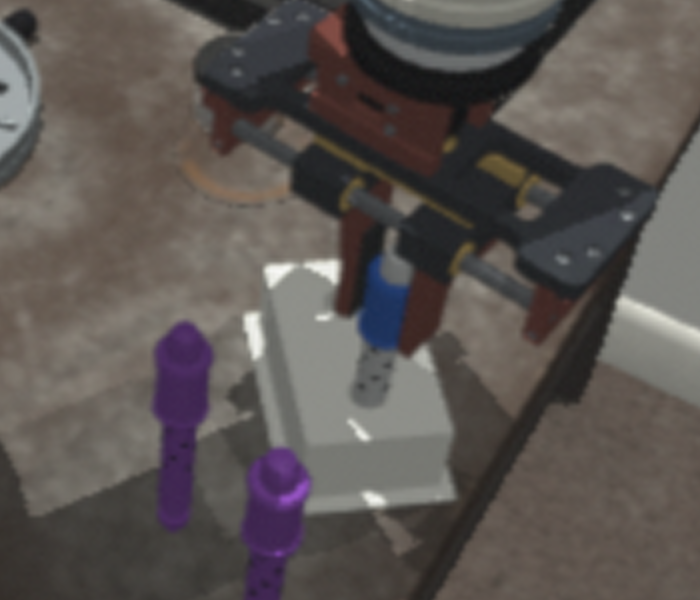

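Request:
{"api": "carry_out", "payload": {
  "commands": [
    [[0, 0, 0, 0, 0], [0, 0, 0, 0, 0], [0, 0, 0, 0, 0], [0, 0, 0, 0, 0], [0, 0, 0, 0, 0]]
  ]
}}

```text
t: 4.33
ee_pos: [0.5675, 0.0114, 0.2906]
tool_rot: [0.001, 0.981, 0.194, 0.001]
contact_force: [0.3, -0.7, 0.2]
gripper_width: 0.0238
```

```bash
python3 - <<'E'
from h import *
g=rel();g=rel()
E
```

```text
t 4.33 grasp [567.8  11.3 127.6] w 23.8 F [ 0.32 -0.66  0.18] M [-0.01 -0.01  0.02] zax [ 2.1e-03 -9.0e-04 -1.0e+00] x [0.9244 0.3814 0.0016]
t 4.33 grasp [567.8  11.3 127.6] w 23.8 F [ 0.32 -0.66  0.18] M [-0.01 -0.01  0.02] zax [ 2.1e-03 -9.0e-04 -1.0e+00] x [0.9244 0.3814 0.0016]
```

Request:
{"api": "carry_out", "payload": {
  "commands": [
    [[0, 0, 0, 0, 0], [0, 0, -5, 0, 0], [0, 0, -10, 0, 0], [0, 0, -17, 0, 0], [0, 0, -25, 0, 0]]
  ]
}}

```text
t: 4.75
ee_pos: [0.5674, 0.0115, 0.3162]
tool_rot: [0.001, 0.981, 0.194, 0.001]
contact_force: [0.0, -0.4, -0.8]
gripper_width: 0.0238
```

```bash
python3 - <<'E'
from h import *
g=rel()
E
```

```text
t 4.75 grasp [567.7  11.3 153.2] w 23.8 F [ 0.04 -0.42 -0.79] M [-0.03 -0.02 -0.02] zax [ 1.7e-03 -9.0e-04 -1.0e+00] x [0.9244 0.3814 0.0013]
```

Request:
{"api": "carry_out", "payload": {
  "commands": [
    [[0, 0, -20, 0, 0], [0, 0, -40, 0, 0], [0, 0, -60, 0, 0], [0, 0, -80, 0, 0], [0, 0, -90, 0, 0]]
  ]
}}

```text
t: 5.17
ee_pos: [0.5676, 0.0116, 0.4095]
tool_rot: [0.001, 0.981, 0.194, 0.003]
contact_force: [0.6, 0.2, -0.9]
gripper_width: 0.024
```

```bash
python3 - <<'E'
from h import *
g=rel([.449,.334,.245])
grab("scene","s4"); grab("top","t4")
E
```

```text
t 5.17 grasp [568.6  11.4 246.5] w 24.0 F [ 0.57  0.23 -0.86] M [ 0.02 -0.05  0.02] zax [ 5.8e-03 -9.0e-04 -1.0e+00] x [0.9244 0.3814 0.0051]
tool shift mm [  12.5 -343.8    0.6]
```

View pics/s4.png

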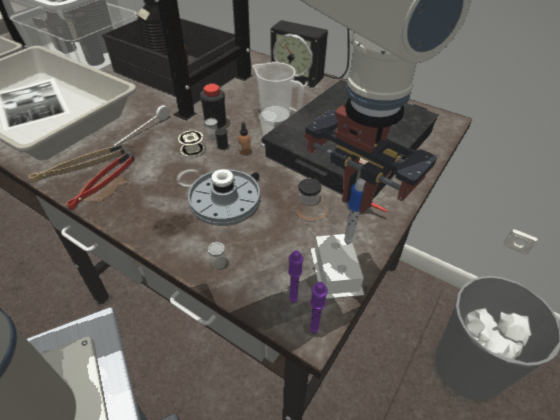

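Request:
{"api": "carry_out", "payload": {
  "commands": [
    [[2, -30, 0, 0, 0], [4, -70, 0, 0, 0], [6, -110, 0, 0, 0], [8, -150, 0, 0, 0], [10, -190, 0, 0, 0]]
  ]
}}

```text
t: 5.68
ee_pos: [0.5032, 0.1922, 0.4069]
tool_rot: [0.001, 0.981, 0.194, 0.002]
contact_force: [1.1, -0.4, -2.0]
gripper_width: 0.0237
```

Request:
{"api": "carry_out", "payload": {
  "commands": [
    [[1, -40, 0, 0, 0], [1, -80, 0, 0, 0], [2, -115, 0, 0, 0], [2, -135, 0, 0, 0], [2, -145, 0, 0, 0]]
  ]
}}

```text
t: 6.1
ee_pos: [0.4483, 0.3292, 0.4052]
tool_rot: [0.001, 0.981, 0.195, 0.001]
contact_force: [0.3, -0.3, -1.1]
gripper_width: 0.0238
```

```bash
python3 - <<'E'
from h import *
g=rel([.449,.334,.220])
E
```

```text
t 6.1 grasp [448.8 328.9 242.2] w 23.8 F [ 0.26 -0.3  -1.13] M [-0.01 -0.02  0.03] zax [ 0.0029 -0.0022 -1.    ] x [0.9236 0.3833 0.0018]
tool shift mm [ 2.1 -4.7 22.2]
```

Request:
{"api": "carry_out", "payload": {
  "commands": [
    [[1, -3, 10, 0, 0], [2, -4, 18, 0, 0], [2, -4, 25, 0, 0], [2, -4, 28, 0, 0], [2, -4, 28, 0, 0]]
  ]
}}

```text
t: 6.52
ee_pos: [0.449, 0.3323, 0.3756]
tool_rot: [0.002, 0.981, 0.195, -0.0]
contact_force: [-0.0, 0.9, -2.4]
gripper_width: 0.0238
```

```bash
cat > look.py <<'E'
from h import *
import sys
tag=sys.argv[1]
g=rel(); o=[]
for cam in("scene","top"):
  f=grab(cam,cam[0]+tag)
  im=cv2.resize(f[:,:,::-1],None,fx=5,fy=5,interpolation=cv2.INTER_CUBIC)
  u=(px(cam,[.449,.334,.09])*5).astype(int); x,y=max(0,u[0]-190),max(0,u[1]-280)
  o.append(im[y:y+560,x:x+380])
cv2.imwrite(f"pics/z{tag}.png",np.hstack(o))
E
python3 look.py 5
```

```text
t 6.52 grasp [449.1 331.7 212.6] w 23.8 F [-0.03  0.89 -2.38] M [-0.05 -0.02  0.07] zax [ 7.0e-04 -3.9e-03 -1.0e+00] x [ 9.242e-01  3.819e-01 -8.000e-04]
```

View pics/z5.png

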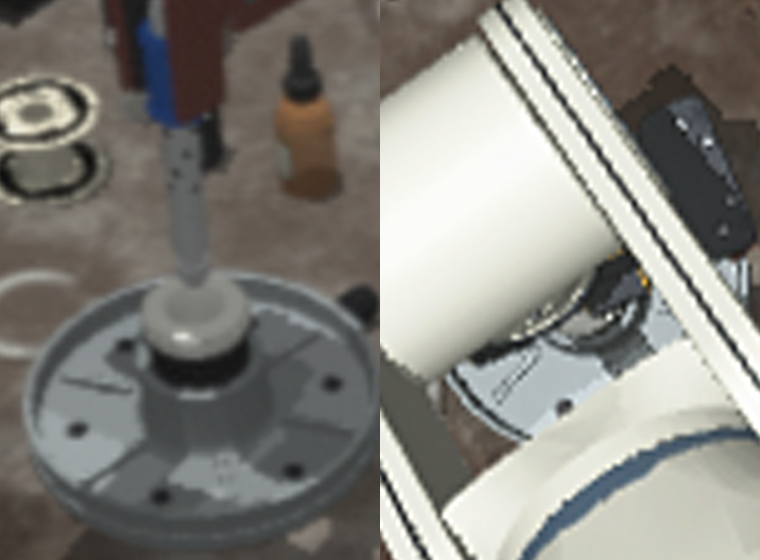

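```bash
python3 - <<'E'
from h import *
u0=(px("scene",[.449,.334,.09])*5).astype(int); off=np.array([max(0,u0[0]-190),max(0,u0[1]-280)])
for z in(.062,.07,.075,.08,.09,.1,.15): print(z,px("scene",[.449,.334,z])*5-off+2)
for d in([.001,0,0],[0,.001,0]): print((px("scene",np.array([.449,.334,.09])+d)-px("scene",[.449,.334,.09]))*5)
E
python3 - <<'E'
import cv2
im=cv2.imread("pics/s5.png"); im=im[130:215,190:270]
cv2.imwrite("pics/zz5.png",cv2.resize(im,None,fx=7,fy=7,interpolation=cv2.INTER_CUBIC))
E
```

```text
0.062 [197.67479865 328.80557756]
0.07 [196.16269211 315.72919664]
0.075 [195.20831991 307.47598562]
0.08 [194.24669159 299.16002518]
0.09 [192.30133304 282.33697158]
0.1 [190.32593648 265.25415562]
0.15 [179.97305577 175.7246101 ]
[ 2.08801343 -0.62721332]
[-0.78673486 -1.30427894]
```

View pics/zz5.png

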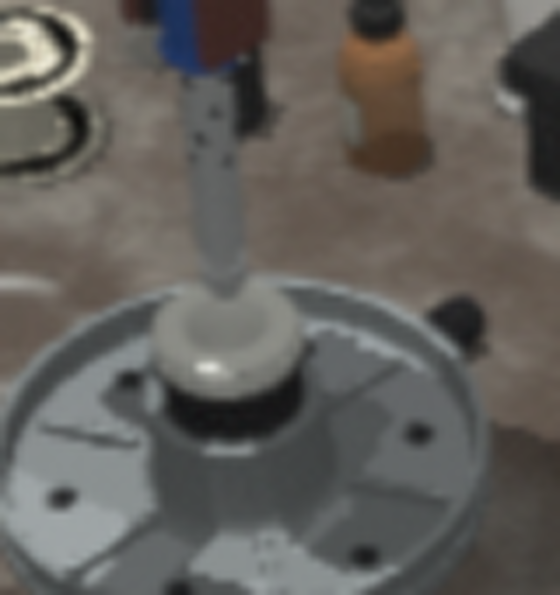

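Request:
{"api": "carry_out", "payload": {
  "commands": [
    [[0, -2, 2, 0, 0], [0, -2, 6, 0, 0], [0, -2, 11, 0, 0], [0, -2, 16, 0, 0], [0, -2, 18, 0, 0]]
  ]
}}

```text
t: 7.03
ee_pos: [0.4482, 0.3344, 0.358]
tool_rot: [0.002, 0.981, 0.195, 0.0]
contact_force: [-1.4, 0.1, -1.5]
gripper_width: 0.0235
```

```bash
python3 look.py 6
```

```text
t 7.03 grasp [448.5 333.9 195. ] w 23.5 F [-1.36  0.06 -1.51] M [-0.05 -0.01  0.03] zax [ 0.0016 -0.0032 -1.    ] x [9.241e-01 3.821e-01 2.000e-04]
```

View pics/z6.png

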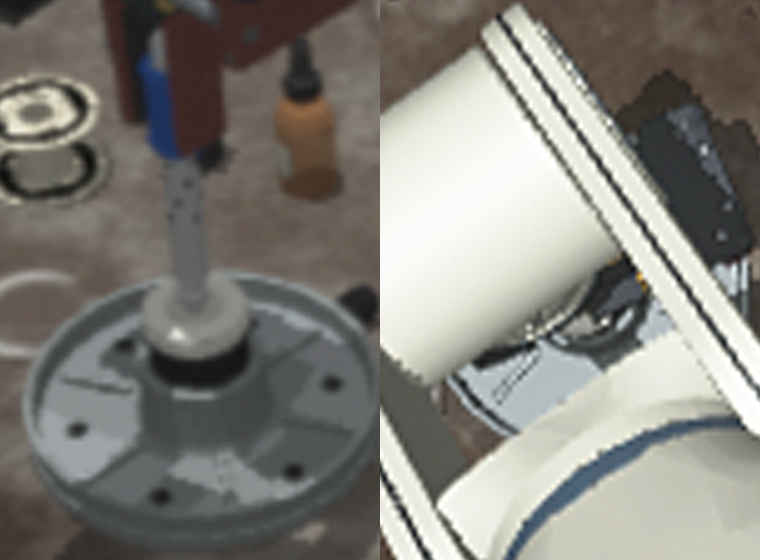

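Request:
{"api": "carry_out", "payload": {
  "commands": [
    [[0, 0, 2, 0, 0], [0, 0, 4, 0, 0], [0, 0, 6, 0, 0], [0, 0, 8, 0, 0], [0, 0, 8, 0, 0]]
  ]
}}

```text
t: 7.55
ee_pos: [0.4482, 0.3344, 0.3498]
tool_rot: [0.002, 0.981, 0.195, 0.0]
contact_force: [-0.7, -0.1, -0.9]
gripper_width: 0.0237
```

```bash
python3 -c "
from h import *
rel()"
```

```text
t 7.55 grasp [448.4 333.8 186.8] w 23.7 F [-0.68 -0.1  -0.85] M [ 0.02  0.02 -0.05] zax [ 0.001  -0.0036 -1.    ] x [ 9.241e-01  3.821e-01 -4.000e-04]
```

Request:
{"api": "carry_out", "payload": {
  "commands": [
    [[0, 0, 2, 0, 0], [0, 0, 4, 0, 0], [0, 0, 6, 0, 0], [0, 0, 8, 0, 0], [0, 0, 8, 0, 0]]
  ]
}}

```text
t: 7.97
ee_pos: [0.4481, 0.3343, 0.3413]
tool_rot: [0.002, 0.981, 0.195, -0.0]
contact_force: [-0.2, 0.1, -1.2]
gripper_width: 0.0237
```

```bash
python3 -c "
from h import *
rel()"
```

```text
t 7.97 grasp [448.2 333.7 178.3] w 23.7 F [-0.18  0.07 -1.18] M [-0.01  0.01  0.02] zax [ 4.0e-04 -4.1e-03 -1.0e+00] x [ 0.9241  0.3822 -0.0012]
```

Request:
{"api": "carry_out", "payload": {
  "commands": [
    [[0, 0, 2, 0, 0], [0, 0, 4, 0, 0], [0, 0, 6, 0, 0], [0, 0, 8, 0, 0], [0, 0, 8, 0, 0]]
  ]
}}

```text
t: 8.38
ee_pos: [0.448, 0.3342, 0.3328]
tool_rot: [0.002, 0.981, 0.195, -0.001]
contact_force: [-0.7, 0.5, -0.4]
gripper_width: 0.0236
```

```bash
python3 -c "
from h import *
rel()"
```

```text
t 8.38 grasp [447.9 333.4 169.8] w 23.6 F [-0.75  0.51 -0.44] M [ 0.01 -0.02  0.02] zax [-2.0e-04 -4.5e-03 -1.0e+00] x [ 0.9241  0.3821 -0.0019]
```

Request:
{"api": "carry_out", "payload": {
  "commands": [
    [[0, 0, 1, 0, 0], [0, 0, 2, 0, 0], [0, 0, 3, 0, 0], [0, 0, 4, 0, 0], [0, 0, 5, 0, 0]]
  ]
}}

```text
t: 8.8
ee_pos: [0.448, 0.3342, 0.3278]
tool_rot: [0.002, 0.981, 0.195, -0.0]
contact_force: [-0.2, -1.1, -1.2]
gripper_width: 0.0235
```

```bash
python3 -c "
from h import *
rel()"
```

```text
t 8.8 grasp [448.  333.4 164.8] w 23.5 F [-0.15 -1.1  -1.18] M [0.01 0.01 0.01] zax [-1.0e-04 -4.4e-03 -1.0e+00] x [ 0.9241  0.3821 -0.0017]
```

Request:
{"api": "carry_out", "payload": {
  "commands": [
    [[0, 0, 1, 0, 0], [0, 0, 2, 0, 0], [0, 0, 3, 0, 0], [0, 0, 4, 0, 0], [0, 0, 4, 0, 0]]
  ]
}}

```text
t: 9.22
ee_pos: [0.4481, 0.3343, 0.3239]
tool_rot: [0.002, 0.981, 0.195, -0.0]
contact_force: [0.3, 0.7, 1.8]
gripper_width: 0.0233
```

```bash
python3 -c "
from h import *
rel()"
```

```text
t 9.22 grasp [448.2 333.6 160.9] w 23.3 F [0.33 0.67 1.81] M [0.03 0.02 0.01] zax [ 4.0e-04 -4.1e-03 -1.0e+00] x [ 0.9241  0.3822 -0.0012]
```

Request:
{"api": "carry_out", "payload": {
  "commands": [
    [[0, 0, 1, 0, 0], [0, 0, 2, 0, 0], [0, 0, 3, 0, 0], [0, 0, 3, 0, 0], [0, 0, 3, 0, 0]]
  ]
}}

```text
t: 9.63
ee_pos: [0.4481, 0.3342, 0.3209]
tool_rot: [0.002, 0.981, 0.195, -0.0]
contact_force: [0.0, 0.1, 2.7]
gripper_width: 0.0236
```

```bash
python3 -c "
from h import *
rel()"
```

```text
t 9.63 grasp [448.2 333.5 157.9] w 23.6 F [0.01 0.09 2.74] M [ 0.09 -0.01  0.  ] zax [ 3.0e-04 -4.1e-03 -1.0e+00] x [ 0.9241  0.3822 -0.0013]
```

Request:
{"api": "carry_out", "payload": {
  "commands": [
    [[0, 0, 1, 0, 0], [0, 0, 2, 0, 0], [0, 0, 3, 0, 0], [0, 0, 3, 0, 0], [0, 0, 3, 0, 0]]
  ]
}}

```text
t: 10.05
ee_pos: [0.4479, 0.3341, 0.3175]
tool_rot: [0.002, 0.981, 0.195, -0.001]
contact_force: [0.0, 0.1, -0.6]
gripper_width: 0.0237
```

```bash
python3 -c "
from h import *
rel()"
```

```text
t 10.05 grasp [447.8 333.3 154.5] w 23.7 F [ 0.02  0.07 -0.63] M [ 0.06  0.03 -0.  ] zax [-5.0e-04 -4.6e-03 -1.0e+00] x [ 0.9241  0.3821 -0.0022]
```

Request:
{"api": "carry_out", "payload": {
  "commands": [
    [[0, 0, 1, 0, 0], [0, 0, 2, 0, 0], [0, 0, 2, 0, 0], [0, 0, 2, 0, 0], [0, 0, 2, 0, 0]]
  ]
}}

```text
t: 10.47
ee_pos: [0.4478, 0.334, 0.3153]
tool_rot: [0.002, 0.981, 0.195, -0.001]
contact_force: [0.3, -0.2, -1.1]
gripper_width: 0.0237
```

```bash
python3 -c "
from h import *
rel()"
```

```text
t 10.47 grasp [447.7 333.2 152.3] w 23.7 F [ 0.27 -0.16 -1.06] M [ 0.05  0.03 -0.05] zax [-9.0e-04 -4.9e-03 -1.0e+00] x [ 0.9241  0.3821 -0.0027]
```

Request:
{"api": "carry_out", "payload": {
  "commands": [
    [[0, 0, 1, 0, 0], [0, 0, 2, 0, 0], [0, 0, 2, 0, 0], [0, 0, 2, 0, 0], [0, 0, 2, 0, 0]]
  ]
}}

```text
t: 10.88
ee_pos: [0.4478, 0.334, 0.3132]
tool_rot: [0.002, 0.981, 0.195, -0.001]
contact_force: [0.3, 1.2, 0.1]
gripper_width: 0.0236
```

```bash
python3 -c "
from h import *
rel()"
```

```text
t 10.88 grasp [447.6 333.2 150.2] w 23.6 F [0.29 1.23 0.09] M [0.05 0.   0.06] zax [-0.001 -0.005 -1.   ] x [ 0.9241  0.3821 -0.0029]
```

Request:
{"api": "carry_out", "payload": {
  "commands": [
    [[0, 0, 1, 0, 0], [0, 0, 1, 0, 0], [0, 0, 2, 0, 0], [0, 0, 2, 0, 0], [0, 0, 2, 0, 0]]
  ]
}}

```text
t: 11.3
ee_pos: [0.448, 0.3341, 0.3115]
tool_rot: [0.002, 0.981, 0.195, -0.001]
contact_force: [-0.2, 0.2, 4.2]
gripper_width: 0.0235
```

```bash
python3 -c "
from h import *
rel()"
```

```text
t 11.3 grasp [448.  333.4 148.5] w 23.5 F [-0.19  0.25  4.16] M [ 0.09 -0.05 -0.02] zax [-3.0e-04 -4.5e-03 -1.0e+00] x [ 0.9241  0.3821 -0.0019]
```

Request:
{"api": "carry_out", "payload": {
  "commands": [
    [[0, 0, 0.5, 0, 0], [0, 0, 1, 0, 0], [0, 0, 1, 0, 0], [0, 0, 1, 0, 0], [0, 0, 1, 0, 0]]
  ]
}}

```text
t: 11.72
ee_pos: [0.4482, 0.3342, 0.311]
tool_rot: [0.002, 0.981, 0.195, -0.0]
contact_force: [0.5, 0.1, 5.9]
gripper_width: 0.0236
```

```bash
python3 -c "
from h import *
rel()"
```

```text
t 11.72 grasp [448.3 333.6 148. ] w 23.6 F [0.52 0.08 5.87] M [ 0.01 -0.03  0.01] zax [ 6.0e-04 -3.9e-03 -1.0e+00] x [ 0.9241  0.3821 -0.001 ]
```

Request:
{"api": "carry_out", "payload": {
  "commands": [
    [[0, 0, 0.5, 0, 0], [0, 0, 1, 0, 0], [0, 0, 1.4, 0, 0], [0, 0, 1.4, 0, 0], [0, 0, 1.4, 0, 0]]
  ]
}}

```text
t: 12.13
ee_pos: [0.4486, 0.3344, 0.3102]
tool_rot: [0.002, 0.981, 0.195, 0.001]
contact_force: [0.0, -0.5, 8.4]
gripper_width: 0.0238
```

```bash
python3 -c "
from h import *
rel()"
```

```text
t 12.13 grasp [448.9 333.9 147.2] w 23.8 F [ 0.01 -0.51  8.37] M [-0.   -0.03  0.01] zax [ 0.0019 -0.0031 -1.    ] x [9.241e-01 3.822e-01 5.000e-04]
```

Request:
{"api": "carry_out", "payload": {
  "commands": [
    [[0, 0, 0.6, 0, 0], [0, 0, 1.2, 0, 0], [0, 0, 1.6, 0, 0], [0, 0, 1.6, 0, 0], [0, 0, 1.6, 0, 0]]
  ]
}}

```text
t: 12.55
ee_pos: [0.4491, 0.3348, 0.3096]
tool_rot: [0.001, 0.981, 0.195, 0.002]
contact_force: [0.2, 0.3, 10.4]
gripper_width: 0.0235
```

```bash
python3 look.py 7
```

```text
t 12.55 grasp [449.8 334.5 146.7] w 23.5 F [ 0.23  0.32 10.42] M [-0.1  -0.04 -0.03] zax [ 0.0039 -0.0018 -1.    ] x [0.9241 0.3822 0.0029]
```

View pics/z7.png

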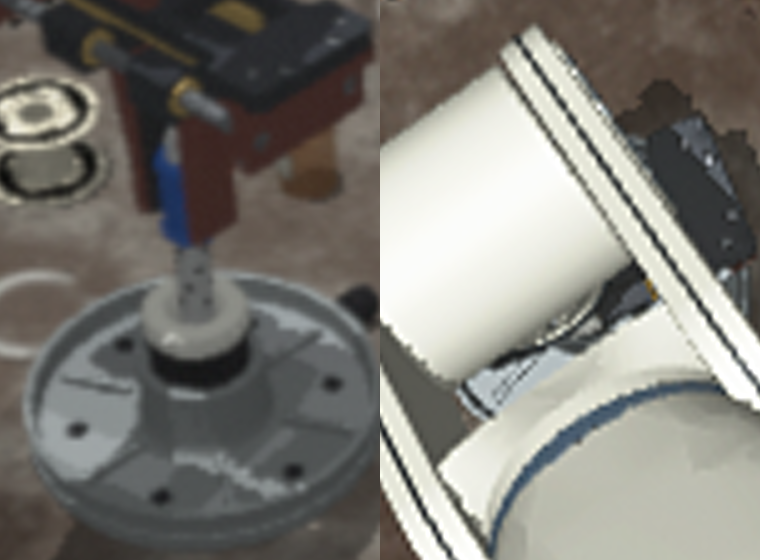

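Request:
{"api": "carry_out", "payload": {
  "commands": [
    [[0, 0, 0.6, 0, 0], [0, 0, 1.2, 0, 0], [0, 0, 1.7, 0, 0], [0, 0, 1.7, 0, 0], [0, 0, 1.7, 0, 0]]
  ]
}}

```text
t: 13.07
ee_pos: [0.4497, 0.3351, 0.3092]
tool_rot: [0.001, 0.981, 0.195, 0.003]
contact_force: [-0.3, 0.1, 11.4]
gripper_width: 0.0239
```

```bash
python3 -c "
from h import *
rel()"
```

```text
t 13.07 grasp [450.7 335.1 146.2] w 23.9 F [-0.28  0.1  11.43] M [-0.11  0.07  0.  ] zax [ 6.e-03 -5.e-04 -1.e+00] x [0.9241 0.3822 0.0054]
```

Request:
{"api": "carry_out", "payload": {
  "commands": [
    [[0, 0, 0.6, 0, 0], [0, 0, 1.2, 0, 0], [0, 0, 2, 0, 0], [0, 0, 2, 0, 0], [0, 0, 2, 0, 0]]
  ]
}}

```text
t: 13.48
ee_pos: [0.4505, 0.3357, 0.309]
tool_rot: [0.0, 0.981, 0.195, 0.004]
contact_force: [-1.8, 0.4, 15.7]
gripper_width: 0.0236
```

```bash
python3 -c "
from h import *
rel()"
```

```text
t 13.48 grasp [451.9 335.9 146. ] w 23.6 F [-1.82  0.41 15.71] M [-0.2   0.13  0.05] zax [ 0.0088  0.0015 -1.    ] x [0.924  0.3823 0.0087]
```

Request:
{"api": "carry_out", "payload": {
  "commands": [
    [[-1, 0, -0.5, 0, 0], [-2, 0, -1, 0, 0], [-2.5, 0.5, -1.5, 0, 0], [-2.5, 0.5, -1.5, 0, 0], [-2.5, 0.5, -1.5, 0, 0]]
  ]
}}

```text
t: 13.9
ee_pos: [0.4485, 0.3343, 0.3109]
tool_rot: [0.0, 0.981, 0.195, 0.005]
contact_force: [-0.5, 0.1, 6.1]
gripper_width: 0.0236
```

```bash
python3 -c "
from h import *
rel()"
```

```text
t 13.9 grasp [450.1 334.6 147.9] w 23.6 F [-0.46  0.07  6.09] M [-0.12 -0.04 -0.  ] zax [ 0.0097  0.0019 -1.    ] x [0.924  0.3823 0.0096]
```

Request:
{"api": "carry_out", "payload": {
  "commands": [
    [[0, 0, -1, 0, 0], [0, 0, -2, 0, 0], [0, 0, -3, 0, 0], [0, 0, -3, 0, 0], [0, 0, -3, 0, 0]]
  ]
}}

```text
t: 14.32
ee_pos: [0.448, 0.334, 0.313]
tool_rot: [0.0, 0.981, 0.195, 0.004]
contact_force: [-0.4, -0.0, -9.5]
gripper_width: 0.0236
```

```bash
python3 -c "
from h import *
rel()"
```

```text
t 14.32 grasp [449.3 334.1 150. ] w 23.6 F [-0.38 -0.01 -9.46] M [ 0.02  0.06 -0.03] zax [ 7.9e-03  6.0e-04 -1.0e+00] x [0.924  0.3824 0.0076]
```

```bash
python3 look.py 8
```

```text
t 14.32 grasp [449.3 334.1 150. ] w 23.6 F [-0.38 -0.01 -9.46] M [ 0.02  0.06 -0.03] zax [ 7.9e-03  6.0e-04 -1.0e+00] x [0.924  0.3824 0.0076]
```

View pics/z8.png

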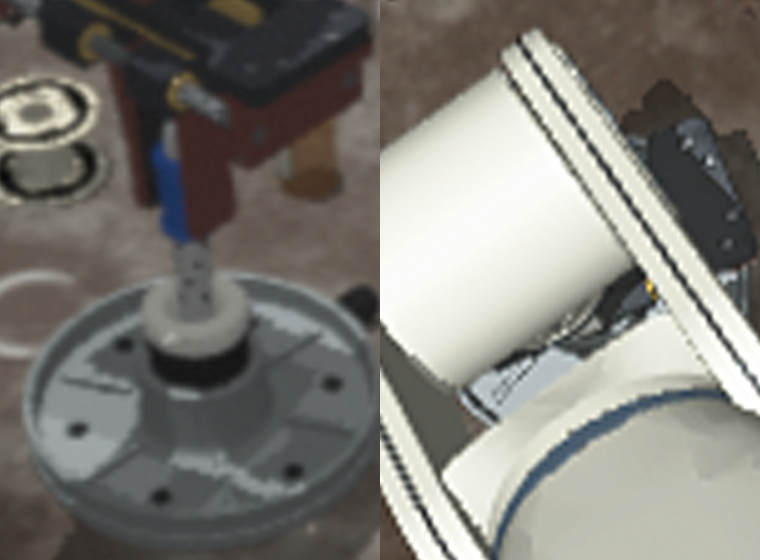

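Request:
{"api": "carry_out", "payload": {
  "commands": [
    [[0, 0, -0.5, 0, 0], [0, 0, -1, 0, 0], [0, 0, -1.7, 0, 0], [0, 0, -1.7, 0, 0], [0, 0, -1.7, 0, 0]]
  ]
}}

```text
t: 14.83
ee_pos: [0.448, 0.334, 0.3148]
tool_rot: [0.0, 0.981, 0.195, 0.004]
contact_force: [0.2, 0.6, -11.1]
gripper_width: 0.0239
```

```bash
python3 look.py 9; python3 -c "
import cv2,numpy as np
o=[cv2.resize(cv2.imread(f'pics/s{n}.png')[150:215,195:265],None,fx=5.5,fy=5.5,interpolation=cv2.INTER_CUBIC) for n in (7,9)]
cv2.imwrite('pics/zz9.png',np.hstack(o))"
```

```text
t 14.83 grasp [449.3 334.1 151.8] w 23.9 F [  0.18   0.64 -11.12] M [0.03 0.09 0.  ] zax [ 8.e-03  7.e-04 -1.e+00] x [0.924  0.3823 0.0077]
```

View pics/zz9.png

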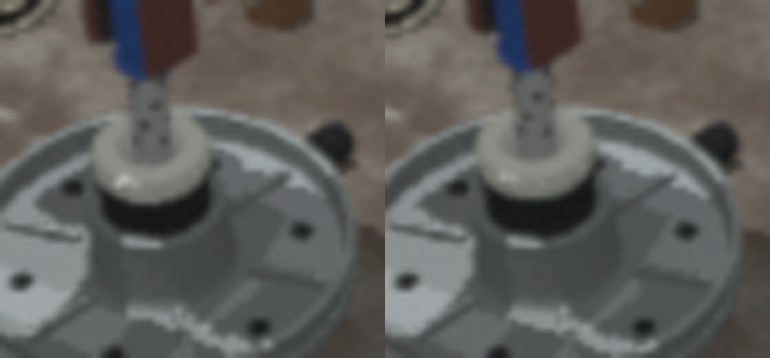

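```bash
python3 - <<'E'
import cv2,numpy as np
I={n:cv2.imread(f'pics/s{n}.png').astype(np.float32) for n in (5,7,8,9)}
def sub(n,y0,y1,x0,x1): return I[n].mean(2)[y0:y1,x0:x1]
for n in(8,9):
  print(n)
  for nm,b in(("rim",(195,222,185,262)),("collarfront",(175,192,212,236))):
    a=sub(7,*b);c=sub(n,*b);print(nm,cv2.phaseCorrelate(a,c,cv2.createHanningWindow(a.shape[::-1],cv2.CV_32F)))
for n in(7,8,9):
  print(n); print(I[n][180:197,224].astype(int).tolist())
E
```

```text
8
rim ((-0.20311408048957702, 0.7556471771602116), 1.1892692345160025)
collarfront ((-0.4974614155123227, 0.0038446294126561753), 1.0180778801441193)
9
rim ((-0.13743903634008348, 0.8242176053559493), 1.1646417993086355)
collarfront ((0.03159601546580504, -0.7747506315251549), 0.9019062210012365)
7
[[129, 135, 134], [134, 140, 139], [131, 137, 135], [119, 124, 123], [113, 119, 118], [110, 114, 113], [82, 85, 84], [35, 36, 35], [24, 23, 23], [24, 24, 24], [26, 24, 23], [25, 22, 22], [36, 35, 35], [71, 71, 68], [106, 106, 101], [80, 80, 77], [73, 74, 69]]
8
[[133, 139, 138], [134, 140, 139], [129, 134, 133], [120, 124, 124], [114, 118, 117], [105, 110, 108], [68, 70, 70], [33, 32, 34], [27, 26, 27], [25, 25, 26], [23, 23, 22], [24, 22, 22], [35, 34, 34], [62, 61, 59], [84, 83, 80], [75, 75, 71], [72, 72, 68]]
9
[[134, 140, 139], [132, 137, 136], [121, 126, 125], [118, 123, 122], [110, 115, 114], [90, 99, 92], [42, 46, 43], [24, 23, 23], [25, 23, 24], [23, 23, 21], [23, 22, 21], [27, 27, 27], [34, 33, 32], [62, 62, 60], [84, 84, 80], [74, 74, 71], [74, 73, 70]]
```

Request:
{"api": "carry_out", "payload": {
  "commands": [
    [[0, 0, -0.5, 0, 0], [0, 0, -1, 0, 0], [0, 0, -1.5, 0, 0], [0, 0, -1.5, 0, 0], [0, 0, -1.5, 0, 0]]
  ]
}}

```text
t: 15.35
ee_pos: [0.448, 0.334, 0.3161]
tool_rot: [0.001, 0.981, 0.195, 0.004]
contact_force: [-0.5, 0.5, -12.6]
gripper_width: 0.0241
```

```bash
python3 look.py 10; python3 -c "
import cv2,numpy as np
a=cv2.imread('pics/s10.png');print(a[180:197,224].tolist())
o=[cv2.resize(cv2.imread(f'pics/s{n}.png')[150:215,195:265],None,fx=5.5,fy=5.5,interpolation=cv2.INTER_CUBIC) for n in (7,10)]
cv2.imwrite('pics/zz10.png',np.hstack(o))"
```

```text
t 15.35 grasp [449.2 334.  153.1] w 24.1 F [ -0.55   0.54 -12.65] M [0.07 0.11 0.  ] zax [ 7.8e-03  5.0e-04 -1.0e+00] x [0.924  0.3824 0.0074]
[[133, 139, 138], [128, 134, 132], [120, 125, 124], [111, 115, 114], [105, 112, 109], [74, 88, 72], [38, 43, 36], [24, 25, 24], [26, 27, 25], [24, 24, 23], [26, 26, 25], [24, 23, 24], [35, 35, 34], [62, 63, 60], [84, 83, 80], [74, 74, 71], [73, 73, 70]]
```

View pics/zz10.png

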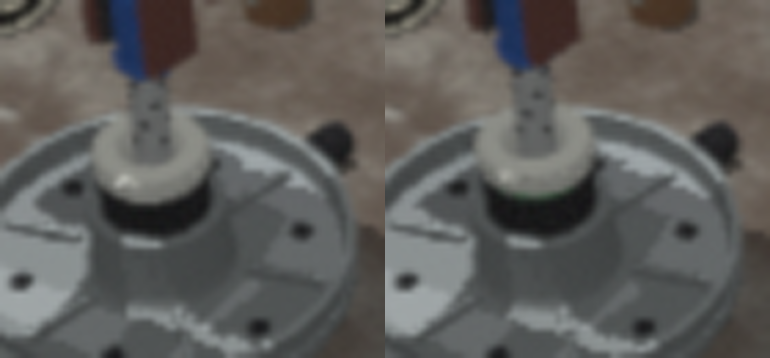

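Request:
{"api": "carry_out", "payload": {
  "commands": [
    [[0, 0, -0.3, 0, 0], [0, 0, -0.5, 0, 0], [0, 0, -0.5, 0, 0], [0, 0, -0.5, 0, 0], [0, 0, -0.5, 0, 0]]
  ]
}}

```text
t: 15.87
ee_pos: [0.4478, 0.3339, 0.3163]
tool_rot: [0.001, 0.981, 0.195, 0.004]
contact_force: [-0.2, 1.0, -16.5]
gripper_width: 0.0236
```

```bash
python3 look.py 11; python3 -c "
import cv2,numpy as np
a=cv2.imread('pics/s11.png');print(a[180:190,224].tolist())"
```

```text
t 15.87 grasp [449.  333.9 153.3] w 23.6 F [ -0.17   0.96 -16.52] M [0.1  0.09 0.01] zax [ 7.2e-03  1.0e-04 -1.0e+00] x [0.924  0.3824 0.0067]
[[133, 140, 138], [127, 132, 132], [120, 125, 124], [113, 118, 116], [106, 113, 109], [74, 88, 73], [38, 43, 36], [27, 26, 25], [26, 26, 25], [25, 25, 23]]
```

Request:
{"api": "carry_out", "payload": {
  "commands": [
    [[0, 0, 1, 0, 0], [0, 0, 2, 0, 0], [0, 0, 3, 0, 0], [0, 0, 4, 0, 0], [0, 0, 4.5, 0, 0]]
  ]
}}

```text
t: 16.38
ee_pos: [0.4482, 0.3341, 0.3124]
tool_rot: [0.0, 0.981, 0.195, 0.004]
contact_force: [0.4, 0.6, -7.4]
gripper_width: 0.0237
```

```bash
python3 look.py 12; python3 -c "
import cv2,numpy as np
a=cv2.imread('pics/s12.png');print(a[180:190,224].tolist())"
```

```text
t 16.38 grasp [449.6 334.2 149.4] w 23.7 F [ 0.37  0.65 -7.44] M [-0.    0.13  0.02] zax [ 0.0085  0.001  -1.    ] x [0.924  0.3824 0.0082]
[[132, 138, 137], [133, 140, 139], [130, 137, 135], [121, 127, 126], [117, 121, 120], [112, 117, 117], [76, 79, 78], [34, 35, 35], [21, 20, 22], [24, 25, 25]]
```

Request:
{"api": "carry_out", "payload": {
  "commands": [
    [[0, 0, 0.5, 0, 0], [0, 0, 0.7, 0, 0], [0, 0, 0.7, 0, 0], [0, 0, 0.7, 0, 0], [0, 0, 0.7, 0, 0]]
  ]
}}

```text
t: 16.9
ee_pos: [0.4483, 0.3341, 0.3119]
tool_rot: [0.0, 0.981, 0.195, 0.004]
contact_force: [0.2, 0.2, -4.9]
gripper_width: 0.0241
```

```bash
python3 -c "
from h import *
rel()"
```

```text
t 16.9 grasp [449.7 334.3 148.9] w 24.1 F [ 0.16  0.15 -4.86] M [-0.06 -0.01 -0.02] zax [ 0.0088  0.0012 -1.    ] x [0.924  0.3823 0.0086]
```

Request:
{"api": "carry_out", "payload": {
  "commands": [
    [[0, 0, 0.4, 0, 0], [0, 0, 0.6, 0, 0], [0, 0, 0.6, 0, 0], [0, 0, 0.6, 0, 0], [0, 0, 0.6, 0, 0]]
  ]
}}

```text
t: 17.32
ee_pos: [0.4485, 0.3343, 0.3117]
tool_rot: [0.0, 0.981, 0.195, 0.005]
contact_force: [0.4, -1.7, 0.6]
gripper_width: 0.0235
```

Request:
{"api": "carry_out", "payload": {
  "commands": [
    [[0, 0, 0, 0, 0.3], [0, 0, 0, 0, 0.35], [0, 0, 0, 0, 0.6], [0, 0, 0, 0, 0.8], [0, 0, 0, 0, 1]]
  ]
}}

```text
t: 17.73
ee_pos: [0.4485, 0.3343, 0.3118]
tool_rot: [0.0, 0.981, 0.195, 0.005]
contact_force: [0.0, 0.0, -0.1]
gripper_width: 0.0475
```

Request:
{"api": "carry_out", "payload": {
  "commands": [
    [[0, 0, 0, 0, 1], [0, 0, 0, 0, 1], [0, 0, 0, 0, 1], [0, 0, 0, 0, 1], [0, 0, 0, 0, 1]]
  ]
}}

```text
t: 18.15
ee_pos: [0.4486, 0.3343, 0.3118]
tool_rot: [0.0, 0.981, 0.195, 0.005]
contact_force: [-0.1, 0.4, 0.1]
gripper_width: 0.0805
```

```bash
python3 look.py 13
```

```text
t 18.15 grasp [450.2 334.6 148.8] w 80.5 F [-0.06  0.36  0.08] M [ 0.03 -0.03 -0.02] zax [ 0.0097  0.0018 -1.    ] x [0.9239 0.3824 0.0097]
```

View pics/z13.png

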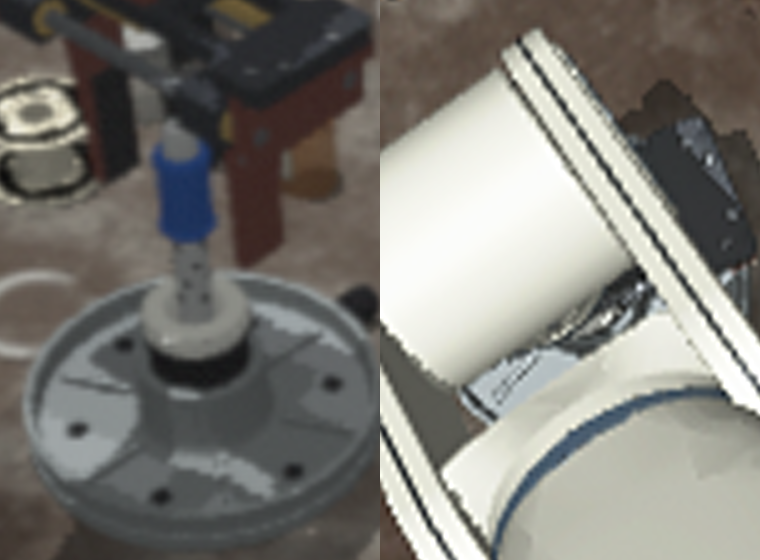

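Released; the pipe stands upright in the fitting and the collar is down, between the open fingers. I'm retracting straight up.

Request:
{"api": "carry_out", "payload": {
  "commands": [
    [[0, 0, -15, 0, 1], [0, 0, -35, 0, 1], [0, 0, -60, 0, 1], [0, 0, -85, 0, 1], [0, 0, -110, 0, 1]]
  ]
}}

```text
t: 18.67
ee_pos: [0.4473, 0.334, 0.4227]
tool_rot: [0.0, 0.981, 0.195, 0.005]
contact_force: [0.6, -0.0, -0.2]
gripper_width: 0.0877
```

Request:
{"api": "carry_out", "payload": {
  "commands": [
    [[0, 30, -10, 0, 1], [0, 70, -20, 0, 1], [0, 110, -20, 0, 1], [0, 140, -20, 0, 1], [0, 150, -20, 0, 1]]
  ]
}}

```text
t: 19.08
ee_pos: [0.5054, 0.1923, 0.4435]
tool_rot: [0.001, 0.981, 0.194, 0.005]
contact_force: [-0.3, 0.2, -0.6]
gripper_width: 0.0878
```

Request:
{"api": "carry_out", "payload": {
  "commands": [
    [[0, 40, 0, 0, 1], [0, 80, 0, 0, 1], [0, 100, 0, 0, 1], [0, 100, 0, 0, 1], [0, 100, 0, 0, 1]]
  ]
}}

```text
t: 19.5
ee_pos: [0.5435, 0.0995, 0.4436]
tool_rot: [0.0, 0.981, 0.193, 0.005]
contact_force: [0.3, 0.2, 0.5]
gripper_width: 0.0876
```

```bash
python3 look.py 14
```

```text
t 19.5 grasp [545.1  99.7 280.6] w 87.6 F [0.26 0.18 0.52] M [0.03 0.05 0.03] zax [ 0.0098  0.0013 -1.    ] x [0.9258 0.3779 0.0096]
```

View pics/z14.png

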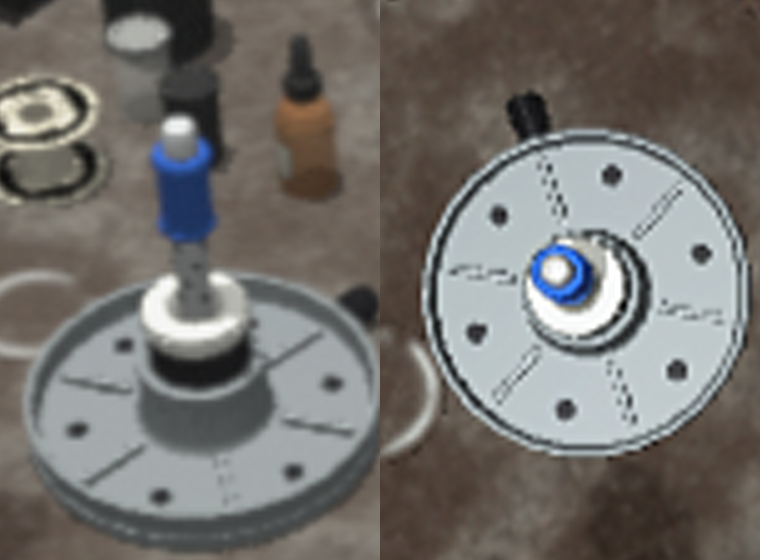

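View pics/s14.png

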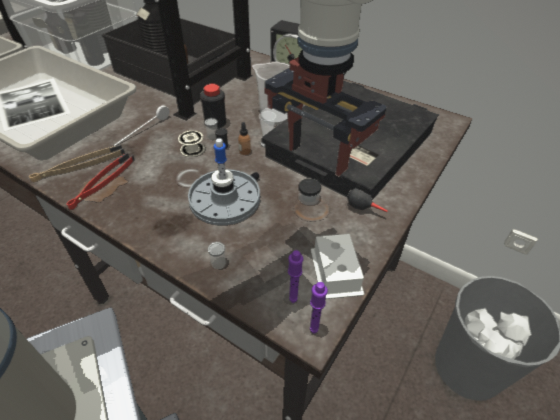

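```bash
python3 -c "
from h import *
for c in('scene','top'):
  for r in bot.tip_of(c,'pipe_grip')[:3]: print(c,round(r['p'],2),w(c,r['centre']).round(4))
bot.job_done(); print(bot.sense()['t'])"
```

```text
scene 0.94 [ 0.4745 -0.0543  0.1153]
scene 0.87 [0.4667 0.0197 0.1205]
scene 0.55 [0.452  0.3379 0.1412]
top 0.56 [0.4484 0.333  0.1442]
the job is handed in; nothing more can be done
the job is handed in; nothing more can be done
```

The standpipe is locked in the washer's fitting and standing free, and I handed the job in after about 20 s of the 51 s allowed.

- **Insertion:** I took the pipe out of the stand and lowered it into the fitting. I then pressed it in steps, with a highest reading of about 17 N on the pipe after allowing for its weight (limit 20 N).
- **Lock test:** The fitting resisted the upward tug, the collar rose and the green band showed in the scene camera. The collar then dropped back down.
- **Release:** I let go and lifted the arm clear.

**Last checks:**
- The final pictures show the pipe upright in the fitting with the collar down. The jar, can, dropper and purple look-alikes are where they were.
- The networks put the grip at (0.448–0.452, 0.333–0.338) m, close to the washer's axis, and 141–144 mm high. That puts the pipe's lower end at about 26–29 mm, within the limit of 31.5 mm. The gripper's own position gave about 26 mm.

**Where the checks were off:**
- At the top of the tug the force briefly read 16.5 N, about 15 N without the pipe's weight. That is right at the stated 15 N limit, because the collar had reached its upper stop.
- The scene camera sat about 1 pixel (2 mm) off its calibration, so I relied more on the top camera and the measured forces.

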